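Set the register slide against the yellow repeat stop

TASK

Set the printing table's register slide for the next repeat: with the fingertips gently press down the blue brake pad in the middle of the slide to free it, keep it pressed while you push the slide along its rail until it rests against the repeat stop with the yellow knob (not the grey one), then let the pad spring back up so that the brake grips again, and take the hand away. Do not drag the slide while its brake is on or ram it into the stop. Pick nothing up, and leave the printing block, colour jar, maul and brush where they are.

Things in the scene. Friction and masses are not known exactly. Their poses are not given: they have to be found in the camera images.
- rail: Fixed aluminium register rail with a slot along its top, 480 mm long, 40 mm wide, top at 30 mm above the table, on two steel feet at its ends. Origin: middle of its length and width, at table height. Its y axis runs along the rail, its x axis points across it to the side where the printed paper layout sheet lies (the sheet is 1 mm thick). Place and yaw vary.
- slide (a joint): Position of the grey register slide along the rail (m): 0 with the slide's middle at the rail's middle, growing along the rail's +y; travel -0.135 to 0.135. With the brake on it takes about 15 to 22 N to drag it (which must not be done); freed, about 1.5 N. It cannot be lifted off.
- slide_mid (a point): Middle of the slide, level with its shoulders' tops, 54 mm above the table. The slide is a saddle 96 mm along the rail, 60 mm wide, with a 22 mm long shoulder at each end; the 52 mm gap between them, open to both sides, holds the blue pad, so a fingertip on the pad can also push against a shoulder. A steel register arm, under 26 mm high, reaches 114 mm to the rail's +x.
- pad (a joint): How far the blue brake pad is pressed down (m): about 0 at rest (brake on), 0.006 fully down. A spring pushes it up: about 7 N to start it moving, about 10 N fully down. The brake is quite free from about 0.002 and grips again by itself when the pad is let up. For this job it should be well down, 0.003 or more.
- pad_top (a point): Centre of the top face of the blue ribbed brake pad, in the middle of the slide; the pad is 44 mm along the rail by 40 mm across. At rest the point is 48 mm above the table (6 mm below the shoulders' tops), fully pressed 42 mm. It travels with the slide.
- stop_yellow: The marked repeat stop: a dark steel block with a yellow clamp knob and yellow marks on top, clamped on the rail (it does not move). 24 mm long along the rail, 58 mm wide, block top at 51 mm, knob (25 mm diameter) top at 68 mm above the table. Origin: its centre, at table height. Its axes are parallel to the rail's. It may be at either end of the slide. When the slide rests against it, the slide's middle is 60 mm from this origin.
- stop_grey: The other repeat stop, on the other side of the slide: the same size and shape, with grey knob and marks. Not the one wanted.
- block_mid (a point): Loose carved wooden printing block, dark face up, 90 x 130 x 42 mm (relief to 45 mm); the point is its centre, 21 mm up. A bystander.
- jar_mid (a point): Loose jar of indigo colour with a white lid, 60 mm diameter, 75 mm high; the point is its centre. A bystander.
- maul_mid (a point): Loose wooden maul standing on its round dark head (74 mm diameter), handle up, 172 mm high; the point is half-way up. A bystander.
- brush_grip (a point): Loose brush lying flat near one end of the rail; the point is on its handle. A bystander.

How it is judged:
By the outcome, as a careful person would: the job done as asked, in the order asked, and still so for the second after the job is handed in, with the robot touching nothing.
It also fails if it takes over 32 s, if anything falls off the work surface, if the arm or the gripper's body presses on something with over 40 N, if the wrist force passes 120 N, or if a joint passes its speed limit or range.

ROBOT

A 6-joint arm with a two-finger parallel gripper is mounted at the origin on the work surface. World frame = base frame: x ahead of the robot, y to its left, z up, the work surface at z = 0. Lengths are in mm, angles in rad, forces in N, time in s.
With the tool pointing down it reaches from about 325 to 1000 mm from the base axis. Payload 5.1 kg.
Tool frame: the origin (TCP) lies between the finger pads; the fingertips stand 11 mm ahead of it and the grasp point (between the pads) lies 8 mm behind it; z points along the fingers, x is the direction in which the jaws open and shut, and the axes are right-handed (so a half turn about z gives the same grasp; the last joint's range is limited). The gripper opens to 85 mm and grips with 20 to 120 N. Pads are 22 mm wide; open, the fingers measure 114 mm over their backs; the gripper's body (76 mm by 85 mm) begins 54 mm behind the grasp point. The pads swing forward as they close: fully open they stand 13 mm farther back than shut.
Start: joints at [1.121, 0.124, 1.65, -0, 1.367, -0.083], TCP at [233.129, 606.742, 242.322] pointing down, gripper open.
Joint ranges: [-2.61, 2.61], [-1.02, 2.33], [0.03, 2.71], [-1.35, 4.49], [0.32, 2.68], [-2.91, 2.91]. Speed limits (rad/s): [2.57, 2.57, 3.14, 3.14, 3.14, 3.14].

INTERFACE

Orientations are given as a rotation vector (axis times angle).
In Python, from rig import bot, vision gives the robot as it stands.
- The arm moves only by the tool step_arm, never from a script. Its arguments are lists of equal length, an entry for each row: "gripper": the opening, from 0 (shut) to 1 (fully open); "travel": the shift along the world's x, y, z in m, a list of three; "spin": the turn about the world's z in rad. A call has 1 to 5 rows; each row is the pose to reach, as a shift and turn from the pose commanded when the call began; what a row does not reach only later rows make up. A row lasts 1/12 s, in which the tool goes at most 41.7 mm and 7.16 degrees, less where a joint would pass 70% of its speed; a pose out of reach is approached as far as the arm can. A call with a gripper value outside its range is refused whole. The fingers move at their own pace and stop on an object; "newtons" is the grip in N (left out, the last holds). Time passes only in rows, so rows that repeat a pose let the fingers close. It gives the time, the measured TCP pose, the force and the opening at its end, in the units of the state.
- bot.get_obs(): the state, without advancing time (a new reading comes with each control period).
- vision.camera(name): name is "scene" or "top" or "wrist"; returns a dict with "frame" (400x640x3 uint8, blue, green, red), "mtx" (3x3 intrinsics, pixels), "R" (3x3) and "t" (3): a world point X has camera coordinates R X + t. Camera axes: x right, y down, z forward; pixel columns grow to the right and rows downward; lengths in mm; the calibration is good to about 2 mm. A picture is of the moment at which its call begins. There is no depth.
- bot.sign_off(): hands the job in, once; it reports no verdict.
The state is a dict: "time": time; "qpos": joint angles; "dq": joint speeds; "tau": joint torques, N m; "eef_pos": TCP position; "eef_rot": TCP orientation; "force": force on the tool from outside, world axes, zero at the start; "moment": the same for the moment, N m; "opening": finger opening in mm.
Only numpy, scipy, OpenCV 4.12 (cv2) and the standard library are available. Lean on these libraries where they do the work, as an engineer would, in place of code of your own. Each camera call takes 0.05 s, during which the arm holds its last target. There are 200 camera calls.

## Working session

There is one attempt and no reset: what is moved stays moved. The work goes in short steps, Python scripts to look and compute and a tool call to move; the robot and the scene stay as the last step left them, time stands still between calls to the robot, and variables do not carry over. Pictures are saved under pics/ and viewed, on a budget of 10 in all, crops included, one or two more only if the job needs it, and the job is handed in when it is done.

Besides the shell and the picture viewer there is one more tool, called after ">>>" as name(argument=value, ...) on one line, values as JSON. step_arm: Moves the arm, as the interface text tells. Its arguments: {"type":"object","properties":{"gripper":{"type":"array","items":{"type":"number"}},"travel":{"type":"array","items":{"type":"array","items":{"type":"number"}}},"spin":{"type":"array","items":{"type":"number"}},"newtons":{"type":"number"}},"required":["gripper","travel","spin"]}

```bash
mkdir -p pics; python3 - <<'E'
from rig import bot, vision
import cv2, numpy as np, pickle
d={n:vision.camera(n) for n in ("scene","top")}
pickle.dump(d,open("c0.pkl","wb"))
for n in d: cv2.imwrite(f"pics/{n}0.png",d[n]["frame"]); print(n,d[n]["mtx"].tolist(),d[n]["R"].round(4).tolist(),d[n]["t"].round(1).tolist())
print(bot.get_obs())
E
```

```text
scene [[388.193437041191, 0.0, 315.7487332377491], [0.0, 388.193437041191, 197.3208630816813], [0.0, 0.0, 1.0]] [[0.1762, 0.9843, 0.0051], [0.8372, -0.1471, -0.5267], [-0.5177, 0.0971, -0.85]] [-83.5, -411.8, 1355.0]
top [[434.2332226738148, 0.0, 311.94292381663007], [0.0, 434.2332226738148, 197.99844750288162], [0.0, 0.0, 1.0]] [[0.0025, -1.0, -0.0045], [-0.997, -0.0022, -0.0769], [0.0769, 0.0047, -0.997]] [-12.0, 541.2, 1041.6]
{'time': 0.1, 'qpos': array([ 1.12139901e+00,  1.24437391e-01,  1.65158670e+00, -1.16445961e-05,
        1.36751545e+00, -8.25848248e-02]), 'dq': array([ 0.00044227, -0.00118102, -0.00309954,  0.00095288, -0.00334748,
        0.00031528]), 'tau': array([-5.50961499e-05, -4.24931145e+01, -3.66652179e+01, -1.03667069e-04,
        3.95770243e-03, -8.37775929e-06]), 'eef_pos': array([232.89550434, 606.24833571, 241.14842785]), 'eef_rot': array([ 2.58852208,  1.77848749, -0.00264513]), 'force': array([-1.44202092,  1.18564182,  0.013872  ]), 'moment': array([0.06467631, 0.01222283, 0.05835784]), 'opening': 85.30581216145042}
```

View pics/top0.png

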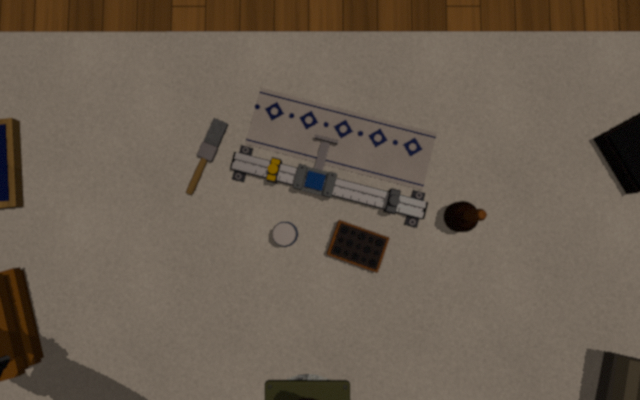

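View pics/scene0.png

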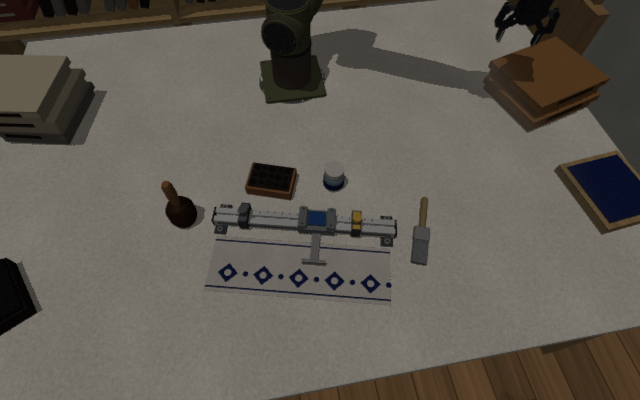

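The top view shows the blue pad at about (316,181), the yellow stop at (274,168), the grey stop at (392,200), and rail ends near (232,160) and (426,210). The scene view agrees: pad (318,219), yellow stop (357,222). Next I'll measure these.

```bash
cat > h.py <<'E'
import numpy as np, cv2
def ray(c,uv,z):
    d=c["R"].T@np.linalg.inv(c["mtx"])@np.array([*uv,1.]); o=-c["R"].T@c["t"]
    return o+d*(z-o[2])/d[2]
def blob(f,lo,hi,box):
    m=cv2.inRange(cv2.cvtColor(f,cv2.COLOR_BGR2HSV),lo,hi); k=np.zeros_like(m)
    x0,y0,x1,y1=box; k[y0:y1,x0:x1]=m[y0:y1,x0:x1]
    n,l,s,c=cv2.connectedComponentsWithStats(k); i=1+np.argmax(s[1:,4])
    return c[i],s[i],cv2.minAreaRect(np.argwhere(l==i)[:,::-1].astype(np.float32))
BLUE=((100,110,40),(125,255,255)); YEL=((18,120,70),(35,255,255))
E
python3 - <<'E'
import pickle; from h import *
d=pickle.load(open("c0.pkl","rb"))
B={"top":((290,160,345,205),(255,150,290,190)),"scene":((295,200,340,240),(340,200,375,245))}
for n,c in d.items():
    p=blob(c["frame"],*BLUE,B[n][0]); y=blob(c["frame"],*YEL,B[n][1])
    print(n,"pad",p, ray(c,p[0],48).round(1)); print("yel",y,ray(c,y[0],58).round(1))
c=d["top"]
# rail: bright pixels on the rail, line fit
g=cv2.cvtColor(c["frame"],cv2.COLOR_BGR2GRAY)
big=cv2.resize(c["frame"][80:280,170:500],None,fx=2.4,fy=2.4,interpolation=cv2.INTER_CUBIC)
cv2.imwrite("pics/topc.png",cv2.convertScaleAbs(big,alpha=1.6))
E
```

```text
scene pad (array([316.45575221, 217.79646018]), array([308, 211,  18,  15, 226], dtype=int32), ((316.4764709472656, 217.8058624267578), (16.719837188720703, 13.345192909240723), 4.39870548248291)) [582.6 -17.8  48. ]
yel (array([356.64705882, 215.85882353]), array([352, 211,  10,  11,  85], dtype=int32), ((356.5, 216.0), (10.0, 9.0), 90.0)) [600.4  84.4  58. ]
top pad (array([314.51557093, 180.24567474]), array([305, 171,  21,  19, 289], dtype=int32), ((314.6470947265625, 180.41177368164062), (18.432706832885742, 16.00735092163086), 14.03624439239502)) [581.8 -16.9  48. ]
yel (array([272.64102564, 168.76410256]), array([266, 158,  15,  23, 195], dtype=int32), ((272.39617919921875, 168.8807830810547), (9.998459815979004, 22.364974975585938), 15.255120277404785)) [607.8  82.6  58. ]
```

View pics/topc.png

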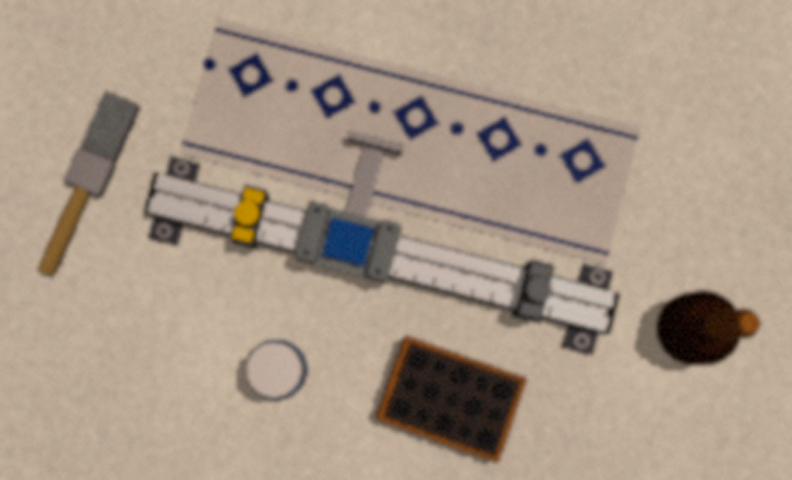

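Measured: pad (582,-17), yellow stop (608,83), rail yaw about -14°, and about 43 mm of travel left toward rail +y, which is (0.243, 0.970). I'll shut the fingers, line the jaws up with the rail and approach.

>>> step_arm(gripper=[0,0,0,0,0], travel=[[0.02,-0.035,0],[0.04,-0.07,0],[0.06,-0.105,0],[0.08,-0.14,0],[0.1,-0.175,0]], spin=[0.06,0.122,0.122,0.122,0.122], newtons=30)

```text
time: 0.52
eef_pos: [333.4, 429.9, 241.7]
eef_rot: [2.475, 1.934, -0.001]
force: [1.2, 0.6, 0.8]
opening: 25.3
```

>>> step_arm(gripper=[0,0,0,0,0], travel=[[0.02,-0.035,0],[0.04,-0.07,0],[0.06,-0.105,0],[0.08,-0.14,0],[0.1,-0.175,0]], spin=[0,0,0,0,0])

```text
time: 0.93
eef_pos: [433.4, 254.8, 242.0]
eef_rot: [-2.476, -1.934, 0.0]
force: [1.4, 0.5, 0.8]
opening: -0.0
```

>>> step_arm(gripper=[0,0,0,0,0], travel=[[0.02,-0.035,0],[0.04,-0.07,0],[0.06,-0.105,0],[0.08,-0.14,0],[0.1,-0.175,0]], spin=[0,0,0,0,0])

```text
time: 1.35
eef_pos: [533.4, 79.8, 242.0]
eef_rot: [-2.476, -1.933, 0.0]
force: [0.2, 0.4, -0.1]
opening: -0.0
```

>>> step_arm(gripper=[0,0,0,0,0], travel=[[0.02,-0.035,-0.01],[0.04,-0.065,-0.03],[0.05,-0.09,-0.05],[0.05,-0.094,-0.07],[0.05,-0.094,-0.07]], spin=[0,0,0,0,0])

```text
time: 1.77
eef_pos: [580.3, -13.9, 166.5]
eef_rot: [-2.474, -1.926, 0.011]
force: [-1.2, -0.7, -1.3]
opening: 0.1
```

>>> step_arm(gripper=[0,0,0,0,0], travel=[[0,0,-0.03],[0,0,-0.06],[0,0,-0.085],[0,0,-0.09],[0,0,-0.09]], spin=[0,0,0,0,0])

```text
time: 2.18
eef_pos: [581.5, -11.3, 80.7]
eef_rot: [-2.473, -1.933, 0.005]
force: [-1.0, 0.9, -0.1]
opening: -0.1
```

```bash
python3 - <<'E'
from rig import bot, vision
from h import *
w=vision.camera("wrist"); s=vision.camera("scene")
f=lambda c,x: (lambda p:(p[:2]/p[2]).round(0))(c["mtx"]@(c["R"]@np.array(x)+c["t"]))
o=bot.get_obs(); print(o["eef_pos"],o["force"])
print("pad w",f(w,[582,-17,48]),"yel",f(w,[607,83,58]))
a=s["frame"][160:270,220:440]; a=cv2.resize(a,None,fx=2.9,fy=2.9,interpolation=cv2.INTER_CUBIC)
v=np.vstack([cv2.resize(w["frame"],(448,280)),cv2.resize(a,(448,224))]); cv2.imwrite("pics/w1.png",cv2.convertScaleAbs(v,alpha=1.5))
E
```

```text
[584.13932685 -11.83659344  84.1965324 ] [ 0.24140878 -0.13459954 -0.3841096 ]
pad w [312. 239.] yel [480. 247.]
```

View pics/w1.png

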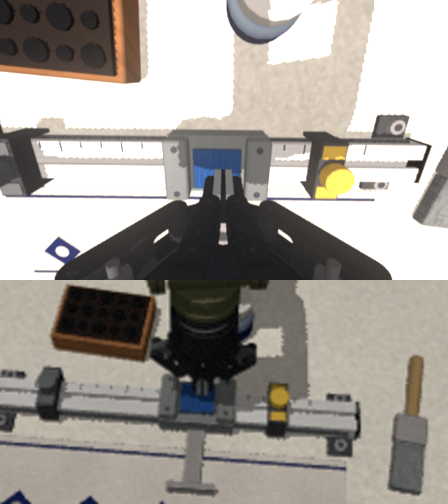

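The wrist view shows the shut fingers over the pad, lined up with the rail and clear of both shoulders; the yellow stop is on the right at about (332,165). Lowering now.

>>> step_arm(gripper=[0,0,0,0,0], travel=[[0,0,-0.008],[0,0,-0.014],[0,0,-0.018],[0,0,-0.019],[0,0,-0.02]], spin=[0,0,0,0,0])

```text
time: 2.7
eef_pos: [583.0, -12.3, 62.1]
eef_rot: [-2.476, -1.933, 0.0]
force: [0.8, 0.0, 0.5]
opening: -0.6
```

>>> step_arm(gripper=[0,0,0,0,0], travel=[[0,0,-0.001],[0,0,-0.002],[0,0,-0.003],[0,0,-0.004],[0,0,-0.004]], spin=[0,0,0,0,0])

```text
time: 3.12
eef_pos: [583.3, -12.3, 58.6]
eef_rot: [2.476, 1.933, 0.0]
force: [-0.6, 0.8, 1.1]
opening: -0.1
```

>>> step_arm(gripper=[0,0,0,0,0], travel=[[0,0,-0.0005],[0,0,-0.001],[0,0,-0.0015],[0,0,-0.002],[0,0,-0.002]], spin=[0,0,0,0,0])

```text
time: 3.53
eef_pos: [583.4, -12.3, 57.2]
eef_rot: [2.476, 1.934, 0.0]
force: [-2.9, -0.2, 6.8]
opening: 0.6
```

>>> step_arm(gripper=[0,0,0,0,0], travel=[[0,0,-0.001],[0,0,-0.002],[0,0,-0.003],[0,0,-0.0035],[0,0,-0.0035]], spin=[0,0,0,0,0])

```text
time: 3.95
eef_pos: [583.4, -12.3, 54.0]
eef_rot: [2.476, 1.934, -0.0]
force: [-3.8, -0.6, 9.5]
opening: 0.0
```

The pad is about 5 mm down (tips at z≈43 mm, 9.5 N). Pushing along the rail.

>>> step_arm(gripper=[0,0,0,0,0], travel=[[0.0002,0.001,0],[0.0006,0.0025,0],[0.0011,0.0044,0],[0.0016,0.0063,0],[0.002,0.008,0]], spin=[0,0,0,0,0])

```text
time: 4.37
eef_pos: [585.4, -4.3, 54.1]
eef_rot: [2.476, 1.933, -0.0]
force: [-3.9, -0.9, 8.7]
opening: -0.4
```

```bash
python3 - <<'E'
from rig import bot, vision
from h import *
w=vision.camera("wrist"); o=bot.get_obs(); print(o["eef_pos"],o["force"])
v=w["frame"][130:330,200:560]; cv2.imwrite("pics/w2.png",cv2.resize(v,None,fx=2.2,fy=2.2))
E
```

```text
[585.52012072  -4.02343318  54.14035127] [-3.86101662 -0.50616751  9.01571827]
```

View pics/w2.png

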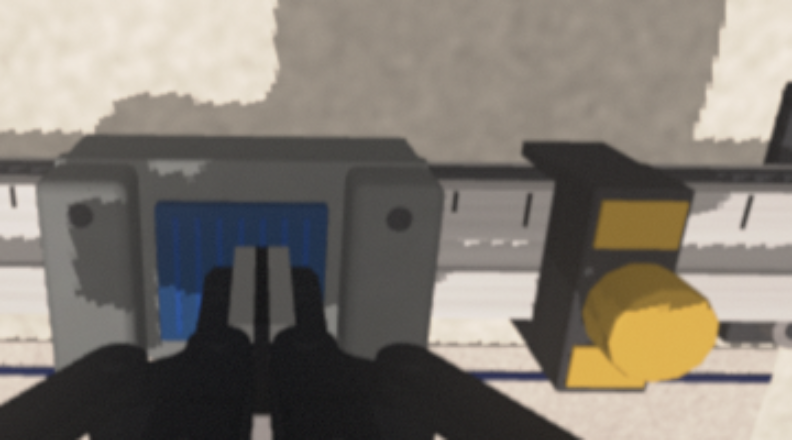

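The slide follows the pressed fingers (finger about 5 mm right of the pad's centre), with roughly 35 mm left to the stop. I'll keep going and slow down near the end.

>>> step_arm(gripper=[0,0,0,0,0], travel=[[0.0005,0.002,0],[0.001,0.0042,0],[0.0016,0.0065,0],[0.0022,0.0088,0],[0.0028,0.011,0]], spin=[0,0,0,0,0])

```text
time: 4.83
eef_pos: [588.3, 6.7, 54.2]
eef_rot: [2.476, 1.933, 0.0]
force: [-3.4, -0.9, 8.3]
opening: -0.0
```

>>> step_arm(gripper=[0,0,0,0,0], travel=[[0.0005,0.0022,0],[0.001,0.0042,0],[0.0016,0.0062,0],[0.002,0.008,0],[0.0024,0.0095,0]], spin=[0,0,0,0,0])

```text
time: 5.25
eef_pos: [590.9, 16.3, 54.3]
eef_rot: [2.475, 1.933, 0.001]
force: [-2.4, 0.4, 9.4]
opening: 0.2
```

>>> step_arm(gripper=[0,0,0,0,0], travel=[[0.0003,0.001,0],[0.0005,0.002,0],[0.0008,0.003,0],[0.001,0.004,0],[0.0012,0.005,0]], spin=[0,0,0,0,0])

```text
time: 5.67
eef_pos: [592.1, 21.1, 54.3]
eef_rot: [2.475, 1.933, 0.001]
force: [-2.9, -0.9, 8.1]
opening: -0.2
```

```bash
python3 - <<'E'
from rig import bot, vision
from h import *
w=vision.camera("wrist"); o=bot.get_obs(); print(o["eef_pos"],o["force"])
v=w["frame"][130:330,200:560]; cv2.imwrite("pics/w3.png",cv2.resize(v,None,fx=2.2,fy=2.2))
E
```

```text
[592.17448857  21.30373765  54.31996918] [-2.71614301  0.66348563  8.42954515]
```

View pics/w3.png

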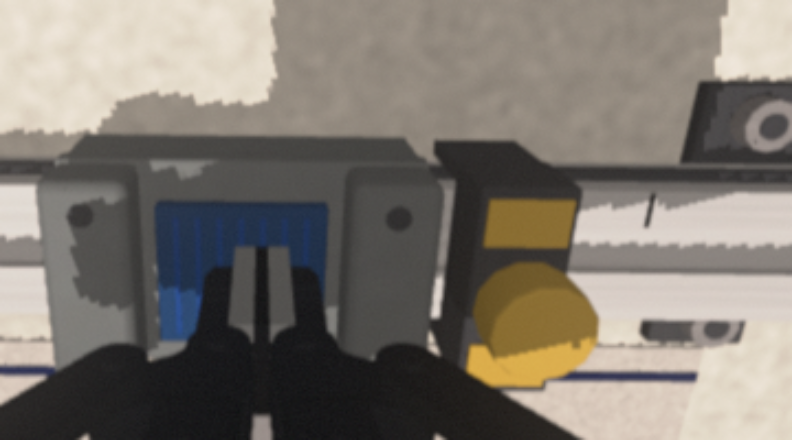

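About 8–9 mm remains (slide edge at u≈443, stop top edge at u≈480, about 4.3 px/mm). Continuing slowly.

>>> step_arm(gripper=[0,0,0,0,0], travel=[[0.0003,0.001,-0.0002],[0.0006,0.0022,-0.0004],[0.0008,0.0034,-0.0004],[0.0011,0.0044,-0.0004],[0.0013,0.005,-0.0004]], spin=[0,0,0,0,0])

```text
time: 6.13
eef_pos: [593.4, 26.2, 53.9]
eef_rot: [2.475, 1.933, 0.001]
force: [-2.8, -1.9, 8.3]
opening: -0.0
```

>>> step_arm(gripper=[0,0,0,0,0], travel=[[0.0001,0.0005,0],[0.0003,0.001,0],[0.0004,0.0015,0],[0.0005,0.002,0],[0.0006,0.0025,0]], spin=[0,0,0,0,0])

```text
time: 6.55
eef_pos: [594.1, 28.6, 54.0]
eef_rot: [2.475, 1.933, 0.001]
force: [-3.9, -0.9, 8.8]
opening: 0.1
```

>>> step_arm(gripper=[0,0,0,0,0], travel=[[0.0001,0.0004,0],[0.0002,0.0008,0],[0.0003,0.0012,0],[0.0004,0.0016,0],[0.0005,0.002,0]], spin=[0,0,0,0,0])

```text
time: 6.97
eef_pos: [594.3, 29.5, 53.8]
eef_rot: [2.474, 1.933, -0.002]
force: [-4.9, -5.7, 8.4]
opening: 0.0
```

```bash
python3 - <<'E'
from rig import bot, vision
from h import *
w=vision.camera("wrist"); o=bot.get_obs(); print(o["eef_pos"],o["force"])
v=w["frame"][180:290,320:500]; cv2.imwrite("pics/w4.png",cv2.convertScaleAbs(cv2.resize(v,None,fx=4.4,fy=4.4),alpha=1.5))
E
```

```text
[594.25780236  29.48851317  53.79204868] [-4.302891   -4.9520396   8.56409882]
```

View pics/w4.png

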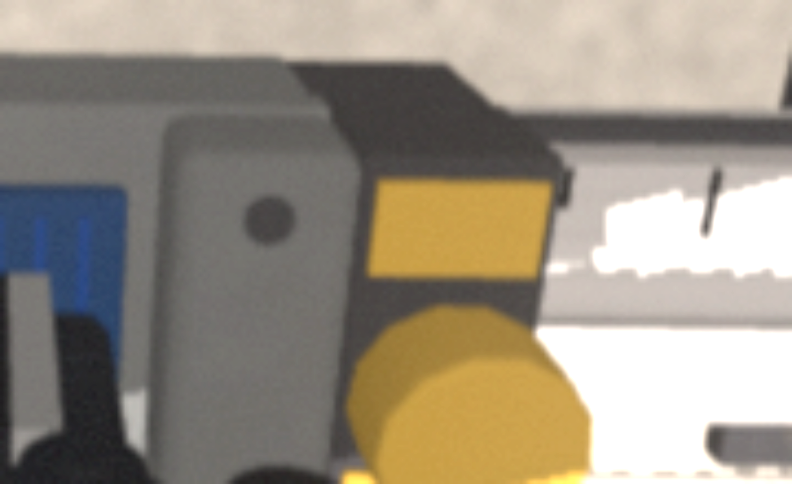

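Contact confirmed: push reaction is about 5 N, TCP lags its command by 1 mm, and the picture shows no gap. Now lifting straight up so the pad springs back.

>>> step_arm(gripper=[0,0,0,0,0], travel=[[0,0,0.0015],[0,0,0.003],[0,0,0.005],[0,0,0.007],[0,0,0.01]], spin=[0,0,0,0,0])

```text
time: 7.43
eef_pos: [593.7, 30.8, 62.1]
eef_rot: [-2.476, -1.933, 0.0]
force: [0.1, -1.0, -0.1]
opening: -0.0
```

>>> step_arm(gripper=[0,0,0,0,0], travel=[[0,0,0.01],[0,0,0.03],[0,0,0.06],[0,0,0.09],[0,0,0.12]], spin=[0,0,0,0,0])

```text
time: 7.85
eef_pos: [593.5, 31.0, 183.7]
eef_rot: [-2.475, -1.934, 0.001]
force: [0.4, 0.8, -0.0]
opening: -0.2
```

>>> step_arm(gripper=[0,0,0,0,0], travel=[[-0.01,0.03,0.02],[-0.02,0.06,0.03],[-0.04,0.09,0.03],[-0.06,0.12,0.03],[-0.06,0.12,0.03]], spin=[0,0,0,0,0])

```text
time: 8.27
eef_pos: [531.2, 155.0, 213.1]
eef_rot: [-2.47, -1.938, -0.001]
force: [-0.2, 0.2, -0.1]
opening: -0.0
```

>>> step_arm(gripper=[0,0,0,0,0], travel=[[-0.01,0.03,0],[-0.02,0.06,0],[-0.03,0.09,0],[-0.03,0.1,0],[-0.03,0.1,0]], spin=[0,0,0,0,0])

```text
time: 8.68
eef_pos: [503.5, 252.5, 212.7]
eef_rot: [2.473, 1.938, 0.001]
force: [-0.1, -0.0, 0.9]
opening: -0.4
```

```bash
python3 - <<'E'
from rig import bot, vision
from h import *
t=vision.camera("top"); s=vision.camera("scene"); o=bot.get_obs(); print(o["time"],o["eef_pos"],o["force"])
try:
    p=blob(t["frame"],*BLUE,(265,150,330,205)); print("pad top",p[:2],ray(t,p[0],48))
    p=blob(s["frame"],*BLUE,(295,195,380,240)); print("pad scene",p[:2],ray(s,p[0],48))
except Exception as e: print(e)
a=cv2.resize(s["frame"][140:280,150:450],(780,364),interpolation=cv2.INTER_CUBIC); b=cv2.resize(t["frame"][110:260,180:500],(490,230),interpolation=cv2.INTER_CUBIC)
v=np.zeros((594,780,3),np.uint8); v[:364]=a; v[364:,:490]=b
cv2.imwrite("pics/f.png",cv2.convertScaleAbs(v,alpha=1.5))
E
```

```text
8.7833 [504.17176772 250.38350635 212.47808851] [0.89593974 0.44344869 0.05994221]
pad top (array([297.15862069, 175.84137931]), array([287, 167,  21,  19, 290], dtype=int32)) [592.27814852  24.71462286  48.        ]
pad scene (array([333.03913043, 219.09130435]), array([325, 212,  17,  15, 230], dtype=int32)) [593.86383831  23.95563     48.        ]
```

View pics/f.png

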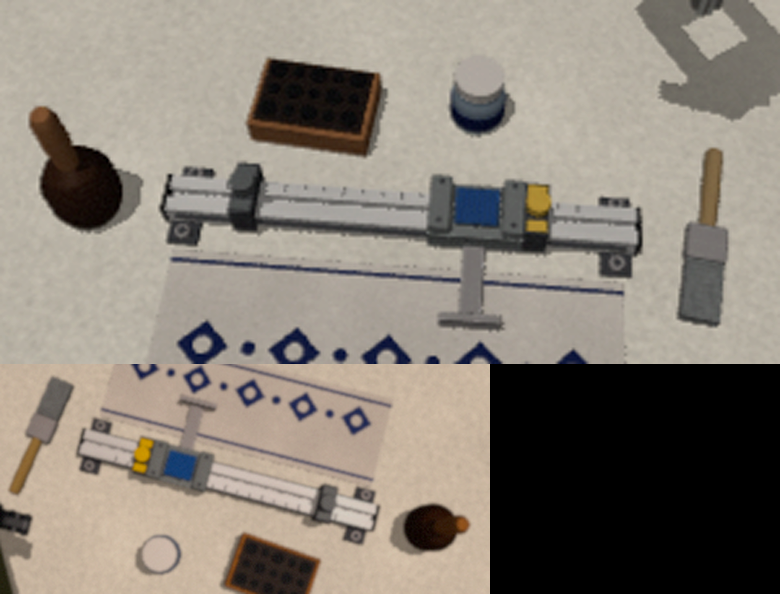

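The slide rests against the yellow stop, the bystanders are where they were, and the hand is clear. Handing in.

```bash
python3 -c "
from rig import bot
print(bot.sign_off())"
```

```text
the job is handed in; nothing more can be done
None
```

I pressed the blue brake pad about 5 mm down with the shut fingertips (8–10 N), pushed the slide about 43 mm along the rail to the yellow-knob stop, and lifted straight up. I then took the hand away and handed in at about 8.8 s.

- **At the stop:** the push reaction rose to about 5–6 N on contact, the close-up showed no gap, and the final pictures show the slide against the yellow stop. The slide was carried by the fingertips' friction on the pad, not by pressing on a shoulder.
- **Position:** the last pad position is (592–594, 24–25) mm, which is 42–43 mm from where it started, as planned. The two cameras agree within 2 mm.
- **Brake:** the tool force fell to about zero as the fingers lifted. I did not measure the pad's height afterwards, so its springing fully back up is inferred from that.
- **Bystanders:** the block, jar, maul and brush look unmoved in the final pictures. No check failed.

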